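# Sort tagged brackets, then move the locking section one hole and hold its pin home

## Robot

A 6-joint arm with a two-finger parallel gripper is mounted at the origin on the work surface. World frame = base frame: x ahead of the robot, y to its left, z up, the work surface at z = 0. Lengths are in mm, angles in degrees, forces in N, time in s.
With the tool pointing down it reaches from about 300 to 850 mm from the base axis. Payload 4.2 kg.
Tool frame: the origin (TCP) lies at the very end of the fingers, on their centre line; the grasp point (between the pads) lies env.pinch_z behind it (env.pinch_z is the distance from the TCP to the grasp point, in mm); z points along the fingers, y is the line along which they close (so a half turn about z gives the same grasp; the last joint's range is limited). The gripper opens to 91 mm and grips with 3 to 60 N. Pads are 32 mm wide; open, the fingers measure 118 mm over their backs; the gripper's body (76 mm by 178 mm) begins 60 mm behind the grasp point.
Start: joints at [63.713, 18.312, 89.639, -0, 72.044, -1.146], TCP at [244.295, 520.541, 213.976] pointing down, gripper open.
Joint ranges: [-177.97, 177.97], [-48.28, 115.42], [12.27, 149.76], [-77.06, 257.06], [2.81, 150.46], [-146.56, 146.56]. Speed limits (degrees/s): [147.25, 147.25, 180, 180, 180, 180].

## Interface

Orientations are given as [roll, pitch, yaw] about the fixed x, y, z axes, in that order (R = Rz(yaw) Ry(pitch) Rx(roll)).
In Python, from workcell import state, vision, job_done, env gives the robot as it stands.
- The arm moves only by the tool servo_tool, never from a script. Its argument "rows" is a list of rows, each a list of 5 numbers: the shift along the tool's x, y, z scaled (see below), then the turn about the tool's z scaled (see below), then the opening, from 0 (shut) to 1 (fully open). A call has 1 to 20 rows; each row is the pose to reach, as a shift and turn from the pose commanded when the call began, along the tool's axes at that moment; what a row does not reach only later rows make up. The controller multiplies each number of a shift by 200 mm and each number of a turn by 90 degrees. A row lasts 1/12 s, in which the tool goes at most 41.7 mm and 7.16 degrees, less where a joint would pass 70% of its speed; a pose out of reach is approached as far as the arm can. A call with a number of a shift or a turn outside -1 to 1 is refused whole. A call with a gripper value outside its range is refused whole. The fingers move at their own pace and stop on an object; "force" is the grip in N (left out, the last holds). Time passes only in rows, so rows that repeat a pose let the fingers close. It gives the time, the measured TCP pose, the force, the opening and the grip force at its end, in the units of the state.
- state(): the state, without advancing time (a new reading comes with each control period).
- vision.grab_frame(name): name is "scene" or "top" or "wrist"; returns the picture (400x640x3 uint8, red, green, blue); there is no depth.
- vision.camera_info(name): a dict with "vertical_fov" (degrees; the focal length in pixels is half the picture's height over the tangent of half this angle, whatever the lens; pixels are square), "cx", "cy" (the principal point, pixels), "T" (4x4, takes a point from camera to world coordinates). Camera axes: x right, y up, looking along -z (the intrinsics and any distortion apply to the point x, -y, -z); pixel columns grow to the right and rows downward; lengths in mm; the calibration is good to about 2 mm. A picture is of the moment at which its call begins: read the wrist's pose just before it. camera_info takes no time and is no camera call; for the wrist camera it gives the pose at the moment of the call.
- job_done(): hands the job in; it is judged then, once.
The state is a dict: "time_s": time; "qpos": joint angles; "qvel": joint speeds; "effort": joint torques, N m; "ee_pos": TCP position; "ee_rot": TCP orientation; "force": force on the tool from outside, world axes, zero at the start; "torque": the same for the moment, N m; "gripper_width": finger opening in mm; "gripper_force": force on a finger pad.
Only numpy, scipy, OpenCV 4.12 (cv2) and the standard library are available. Lean on these libraries where they do the work, as an engineer would, in place of code of your own. Each camera call takes 0.05 s, during which the arm holds its last target. There are 200 camera calls.

## Task

First sort the two T-shaped brackets by their coloured tags: the green-tagged one goes into the green nest on the clamp jig and the red-tagged one into the red reject nest, each lying flat inside its rim and let go. Then pull up the yellow plunger knob on the jig's blue section, slide the section to the next hole towards the green nest so that its fork reaches over the bracket's foot, and push the pin fully home. The plunger's worn spring lets the pin creep back up, so finish while still holding the knob down with the gripper; do not disturb the jar, the mug or the tin.

Things in the scene. Friction and masses are not known exactly. Their poses are not given: they have to be found in the camera images.
- green_bracket: Loose aluminium T-bracket, green tags on the rib's top and on the foot (20 mm discs). Foot 44 mm (its x) by 80 mm (y), 10 mm thick; upright rib across the middle, 36 mm (x) by 14 mm (y), top 55 mm above the underside. Origin: centre of the underside, z up. 0.14 to 0.28 kg. Same after a half turn. Pinch the rib along y. Starts on the table
- red_bracket: The same bracket with red tags
- green_nest (a point): Centre of the inner floor of the green-rimmed nest at one end of the fixed clamp jig. Inside 54 mm (its x) by 90 mm (its y), floor 12 mm above the table, rim 7 mm above the floor and 5 mm thick. Its axes are the jig's: y runs along the jig's tube, pointing away from the blue section; x across it, z up
- red_nest (a point): Centre of the inner floor of the red-rimmed reject nest on its own fixed tray: inside 54 mm (its x) by 90 mm (its y), floor 10 mm above the table, rim 7 mm above the floor and 5 mm thick, z up
- section (a joint): Travel in m of the blue section along the jig's y axis: 0 with its pin in the first hole (as at the start), growing towards the green nest. Next hole towards the nest at 0.040; others behind at -0.040 and -0.080; end stop at 0.052. The pin has 1.5 mm of play each way in a hole. About 2 N of friction. The section slides on the jig's fixed aluminium tube, 44 mm wide
- plunger (a joint): Height in m of the lock plunger: 0 = pin fully home, 14 mm deep in its hole. Left alone in a hole it rests at about 0.006 (locked, but not home). The round-tipped pin is clear of the holes from 0.014 up and cannot go lower over solid tube; upper stop 0.028. Spring 500 N/m about the rest height: it pulls back down when lifted, pushes up when pressed
- knob_top (a point): Centre of the top face of the yellow plunger knob, which stands upright on the section and moves with it and with the plunger; axes as the jig's. Knob 26 mm in diameter, 40 mm tall below this point; with the pin home this point is 82 mm above the table. Under the knob a brass collar 22 mm wide stands up to 40 mm above the table
- knob: The yellow plunger knob itself; origin at the centre of its underside, 40 mm below its top, axes as the jig's
- fork_tip (a point): Midpoint between the tips of the section's two prongs, which reach 45 mm ahead of its blue sleeve (54 mm across, 70 mm long, centred under the knob, top 32 mm above the table). Prongs 27 to 32 mm above the table; at the next hole they cover about 20 mm of the seated bracket's foot and end about 13 mm short of its rib. Axes as the jig's
- jar: Glass jar with a red cap, 68 mm wide, 85 mm tall, origin at its foot: leave alone
- mug: White mug, 76 mm wide, 85 mm tall, handle at its +y, origin at its foot: leave alone
- tin: Steel tin with a paper band, 64 mm wide, 100 mm tall, origin at its foot: leave alone
There are look-alikes about, which are no part of the job. Leave any purple or turquoise look-alike of the green_bracket alone.

How it is judged:
By the outcome, as a careful person would: the job done as asked, in the order asked, and still so for the second after the job is handed in, while the arm keeps its last pose, push and grip.
It also fails if it takes over 72 s, if anything falls off the work surface, if the arm or the gripper's body presses on something with over 40 N, if the wrist force passes 120 N, or if a joint passes its speed limit or range.

## Working session

There is one attempt and no reset: what is moved stays moved. The work goes in short steps, Python scripts to look and compute and a tool call to move; the robot and the scene stay as the last step left them, time stands still between calls to the robot, and variables do not carry over. Pictures are saved under pics/ and viewed, at most 10 in all, crops included, and the job is handed in when it is done.

Besides the shell and the picture viewer there is one more tool, called after "Call:" by a JSON object that holds its "op" and its "data", one argument or row to a line. servo_tool: Moves the arm, as the interface text tells. Its arguments: {"type":"object","properties":{"rows":{"type":"array"},"force":{"type":"number"}},"required":["rows"]}

```bash
mkdir -p pics; ls; python3 - <<'E'
from workcell import state, vision, env
import cv2
s=state();print(s, env.pinch_z)
for n in ("scene","top"):
    print(n,vision.camera_info(n))
    cv2.imwrite(f"pics/{n}0.png",cv2.resize(vision.grab_frame(n)[:,:,::-1],(800,500),interpolation=cv2.INTER_CUBIC))
print(vision.camera_info("wrist"))
E
```

```text
pics
{'time_s': 0.0, 'qpos': array([ 6.37129079e+01,  1.83511320e+01,  8.97049283e+01, -2.01863257e-03,
        7.20426478e+01, -1.14601753e+00]), 'qvel': array([ 0.0309528 ,  0.00858337,  0.00734238,  0.08835704, -0.02431182,
        0.01759233]), 'effort': array([ 1.48904346e-03, -4.12444568e+01, -2.31972331e+01,  7.28713442e-02,
        4.57516161e-02, -1.59678284e-04]), 'ee_pos': array([244.08228615, 520.0848423 , 213.13538458]), 'ee_rot': array([-1.79901273e+02, -5.53670724e-05,  1.54859549e+02]), 'force': array([-0.07120683,  0.58532253, -0.01595161]), 'torque': array([-0.03024576, -0.03755388, -0.01894512]), 'gripper_force': 0.0, 'gripper_width': 91.37025710977929} 18.8
scene {'vertical_fov': 57.73561716766431, 'cx': 313.6095751893206, 'cy': 192.02994440991475, 'T': array([[-7.66456395e-02, -6.95817975e-01,  7.14116791e-01,
         1.08472196e+03],
       [ 9.97058367e-01, -5.36614325e-02,  5.47271641e-02,
         1.49204440e+01],
       [ 2.40385487e-04,  7.16210721e-01,  6.97884049e-01,
         6.02103286e+02],
       [ 0.00000000e+00,  0.00000000e+00,  0.00000000e+00,
  
[... 197 characters left out ...]
8211e+02],
       [-9.99823558e-01,  1.55702359e-02,  1.05081404e-02,
        -2.54719775e+01],
       [ 1.11376779e-02,  4.09128622e-02,  9.99100640e-01,
         1.20312119e+03],
       [ 0.00000000e+00,  0.00000000e+00,  0.00000000e+00,
         1.00000000e+00]])}
{'vertical_fov': 70.85461535480988, 'cx': 320.5061030750609, 'cy': 203.1966123147209, 'T': array([[ 4.24585589e-01, -8.72780301e-01, -2.40793736e-01,
         1.75108665e+02],
       [ 9.05386983e-01,  4.08935333e-01,  1.14220423e-01,
         5.51347338e+02],
       [-1.22026849e-03, -2.66507860e-01,  9.63831973e-01,
         3.83991283e+02],
       [ 0.00000000e+00,  0.00000000e+00,  0.00000000e+00,
         1.00000000e+00]])}
```

View pics/top0.png

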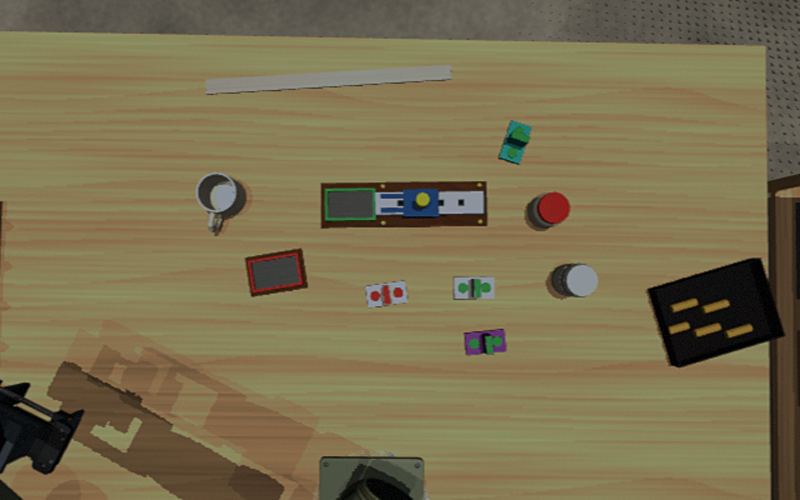

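View pics/scene0.png

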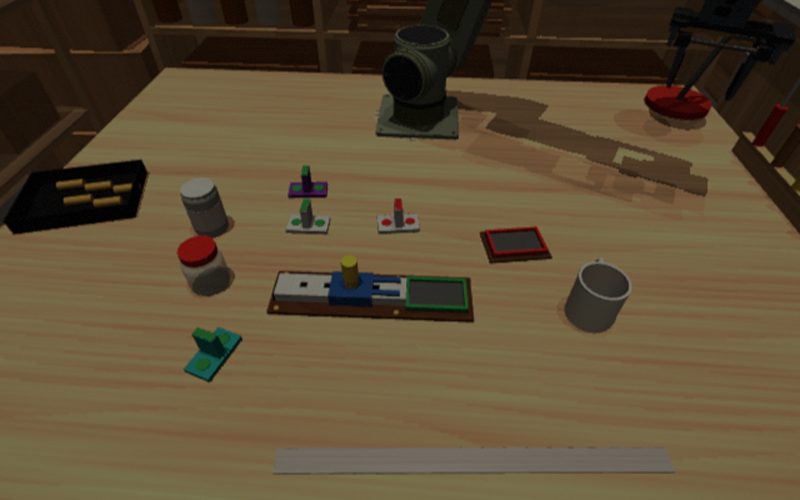

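Top view (800 px wide): the green-tagged candidates are aluminium at (474,288), purple at (485,342) and turquoise at (516,142). I choose the aluminium one. The red bracket is at (387,294), the red nest at (276,272), the green nest at (350,205) and the knob at (423,200). A close crop will check the choice.

```bash
cat > h.py <<'E'
import numpy as np
from workcell import state, vision
def ray(n,u,v,z,info=None):
    """pixel (640x400) -> world point at height z"""
    c=info or vision.camera_info(n); f=200/np.tan(np.radians(c["vertical_fov"]/2)); T=c["T"]
    d=T[:3,:3]@np.array([(u-c["cx"])/f,-(v-c["cy"])/f,-1]); o=T[:3,3]
    return o+d*(z-o[2])/d[2]
E
python3 - <<'E'
import cv2
from workcell import vision
im=vision.grab_frame("top")[:,:,::-1]
cv2.imwrite("pics/top1.png",cv2.resize(im[140:290,190:400],(798,570),interpolation=cv2.INTER_CUBIC))
E
```

```text
(no output)
```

View pics/top1.png

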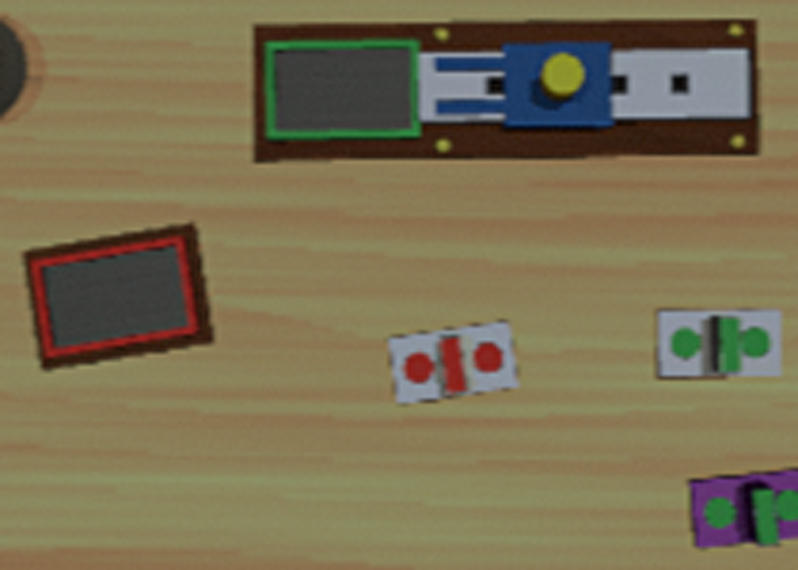

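```bash
python3 - <<'E'
from h import *
P={"red":(10,[(388,338),(510,321),(519,386),(397,404)]),"green":(10,[(658,310),(781,310),(781,378),(658,376)]),
"rednest":(17,[(31,261),(183,237),(200,332),(47,358)]),"greennest":(19,[(264,42),(420,39),(420,136),(266,140)]),"knob":(88,[(563,74)])}
for k,(z,p) in P.items():
    w=np.array([ray("top",190+x/3.8,140+y/3.8,z) for x,y in p]); c=w.mean(0)
    print(k,c.round(1))
    if len(p)>1:
        d=(w[0]+w[3]-w[1]-w[2])/2; e=(w[0]+w[1]-w[2]-w[3])/2
        print("  long axis (image-left) ang",np.degrees(np.arctan2(d[1],d[0])).round(1),"len",np.hypot(*d[:2]).round(1),"short",np.hypot(*e[:2]).round(1))
s=state();print(s["ee_pos"],s["ee_rot"])
E
```

```text
red [424.5 -25.4  10. ]
  long axis (image-left) ang 99.0 len 80.7 short 43.2
green [ 439.3 -199.8   10. ]
  long axis (image-left) ang 90.4 len 80.9 short 43.9
rednest [463.9 195.4  17. ]
  long axis (image-left) ang 100.2 len 100.3 short 63.4
greennest [601.8  49.9  19. ]
  long axis (image-left) ang 92.2 len 101.3 short 64.0
knob [605.8 -90.2  88. ]
[244.12703076 520.19329815 213.31291558] [-1.79922919e+02  2.99821843e-04  1.54859934e+02]
```

Call:
{"op": "servo_tool", "data": {
  "rows": [
    [-1,-1,0,-0.38,1],
    [-1,-1,0,-0.38,1],
    [-1,-1,0,-0.38,1],
    [-1,-1,0,-0.38,1],
    [-1,-1,0,-0.38,1],
    [-1,-1,0,-0.38,1],
    [-1,-1,0,-0.38,1],
    [-1,-1,0,-0.38,1],
    [-1,-1,0,-0.38,1]
  ]
}}

```text
time_s: 0.9
ee_pos: [340.8, 252.9, 214.0]
ee_rot: [180.0, 0.0, -171.2]
force: [0.7, -0.0, 1.1]
gripper_width: 91.1
gripper_force: 0.0
```

```bash
cat >> h.py <<'E'
def plan(x,y,z,yaw):
    s=state(); p=s["ee_pos"]; a=np.radians(s["ee_rot"][2]); d=np.array([x,y,z])-p
    sx=d[0]*np.cos(a)+d[1]*np.sin(a); sy=d[0]*np.sin(a)-d[1]*np.cos(a)
    t=-((yaw-s["ee_rot"][2]+180)%360-180)
    print("t",round(s["time_s"],2),"pos",p.round(1),"rot",s["ee_rot"].round(2),"F",s["force"].round(1),"w",round(s["gripper_width"],1))
    print("-> rows",np.round([sx/200,sy/200,-d[2]/200,t/90],4))
E
python3 -c "
from h import *
plan(424.5,-25.4,150,189)"
```

```text
t 0.9 pos [340.8 252.9 214. ] rot [ 179.98    0.   -171.21] F [ 0.7 -0.   1.1] w 91.1
-> rows [-0.2008 -1.4392  0.3201 -0.0023]
```

Call:
{"op": "servo_tool", "data": {
  "rows": [
    [-0.14,-1,0,0,1],
    [-0.14,-1,0,0,1],
    [-0.14,-1,0,0,1],
    [-0.14,-1,0,0,1],
    [-0.14,-1,0,0,1]
  ]
}}

```text
time_s: 1.32
ee_pos: [400.1, 60.7, 214.0]
ee_rot: [180.0, 0.0, -170.8]
force: [-0.2, 1.2, -0.3]
gripper_width: 91.3
gripper_force: 0.0
```

Call:
{"op": "servo_tool", "data": {
  "rows": [
    [-0.06,-0.44,0.15,0,1],
    [-0.06,-0.44,0.32,0,1],
    [-0.06,-0.44,0.32,0,1],
    [-0.06,-0.44,0.32,0,1],
    [-0.06,-0.44,0.32,0,1],
    [-0.06,-0.44,0.32,0,1]
  ]
}}

```text
time_s: 1.82
ee_pos: [425.9, -22.3, 150.4]
ee_rot: [180.0, 0.0, -170.9]
force: [0.2, 0.2, 0.7]
gripper_width: 91.1
gripper_force: 0.0
```

```bash
python3 - <<'E'
from h import *
import cv2
c=vision.camera_info("wrist"); np.save("c1.npy",c,allow_pickle=True)
cv2.imwrite("pics/w1.png",vision.grab_frame("wrist")[:,:,::-1])
plan(424.5,-25.4,20,189)
E
```

```text
t 1.87 pos [426.  -22.2 150.8] rot [ 1.7999e+02  1.0000e-01 -1.7083e+02] F [ 1.  -0.   0.1] w 90.9
-> rows [ 0.01   -0.0148  0.6542  0.0019]
```

View pics/w1.png

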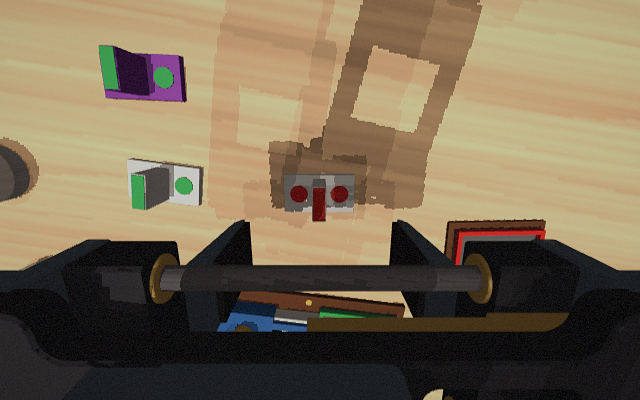

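Wrist view: the red bracket's discs are at (299,194) and (340,194), with its foot corners near (284,175) and (354,212). It is centred between the fingers.

```bash
python3 - <<'E'
from h import *
c=np.load("c1.npy",allow_pickle=True).item()
a,b=[ray("wrist",u,194,10,c) for u in (299,340)]
m=(a+b)/2;print(a,b,m,np.degrees(np.arctan2(*(a-b)[1::-1])))
g=[ray("wrist",u,v,10,c) for u,v in ((128,159),(203,166),(202,205),(130,200))];print("green foot",np.mean(g,0))
print("green disc",ray("wrist",184,186,10,c),"jig bolt",ray("wrist",309,303,12,c))
plan(m[0],m[1],20,189)
E
```

```text
[428.8798094  -47.16943641  10.        ] [421.47688882  -1.08984737  10.        ] [425.17834911 -24.12964189  10.        ] -80.87312975025587
green foot [ 439.91148125 -196.85365212   10.        ]
green disc [ 440.26851722 -176.61045824   10.        ] jig bolt [566.9541891  -14.90778112  12.        ]
t 1.87 pos [426.  -22.2 150.8] rot [ 1.7999e+02  1.0000e-01 -1.7083e+02] F [ 1.  -0.   0.1] w 90.9
-> rows [ 0.0057 -0.0091  0.6542  0.0019]
```

Call:
{"op": "servo_tool", "data": {
  "rows": [
    [0.007,-0.011,0.2,0,0.6],
    [0.007,-0.011,0.4,0,0.6],
    [0.007,-0.011,0.55,0,0.6],
    [0.007,-0.011,0.65,0,0.6],
    [0.007,-0.011,0.65,0,0.6],
    [0.007,-0.011,0.65,0,0],
    [0.007,-0.011,0.65,0,0],
    [0.007,-0.011,0.65,0,0],
    [0.007,-0.011,0.65,0,0],
    [0.007,-0.011,0.65,0,0],
    [0.007,-0.011,0.65,0,0],
    [0.007,-0.011,0.65,0,0],
    [0.007,-0.011,0.65,0,0]
  ],
  "force": 30
}}

```text
time_s: 2.95
ee_pos: [424.4, -25.8, 20.4]
ee_rot: [180.0, 0.0, -171.0]
force: [-1.1, 1.6, 5.6]
gripper_width: 13.8
gripper_force: 30.0
```

```bash
python3 -c "
from h import *
plan(463.9,195.4,90,190.2);print(state()['gripper_force'])"
```

```text
t 2.95 pos [424.4 -25.8  20.4] rot [ 1.7998e+02  5.0000e-02 -1.7097e+02] F [-1.1  1.6  5.6] w 13.8
-> rows [-0.3684  1.0612 -0.3479 -0.013 ]
30.0009548664093
```

Call:
{"op": "servo_tool", "data": {
  "rows": [
    [0,0,-0.15,0,0],
    [-0.1,0.2,-0.35,-0.013,0],
    [-0.2,0.4,-0.35,-0.013,0],
    [-0.3,0.6,-0.35,-0.013,0],
    [-0.368,0.8,-0.35,-0.013,0],
    [-0.368,1,-0.35,-0.013,0],
    [-0.368,1,-0.35,-0.013,0],
    [-0.368,1,-0.35,-0.013,0]
  ]
}}

```text
time_s: 3.62
ee_pos: [465.3, 186.7, 89.5]
ee_rot: [179.9, 0.0, -169.5]
force: [-0.7, -0.7, -0.9]
gripper_width: 13.8
gripper_force: 30.0
```

```bash
python3 - <<'E'
from h import *
import cv2
plan(463.9,195.4,30.5,190.2)
c=vision.camera_info("wrist"); np.save("c2.npy",c,allow_pickle=True)
im=vision.grab_frame("wrist")[:,:,::-1]
cv2.imwrite("pics/w2.png",cv2.resize(im[100:340,160:480],(800,600),interpolation=cv2.INTER_CUBIC))
E
```

```text
t 3.62 pos [465.3 186.7  89.5] rot [ 1.7994e+02  1.0000e-02 -1.6952e+02] F [-0.7 -0.7 -0.9] w 13.8
-> rows [-0.001   0.0442  0.2948  0.0031]
```

View pics/w2.png

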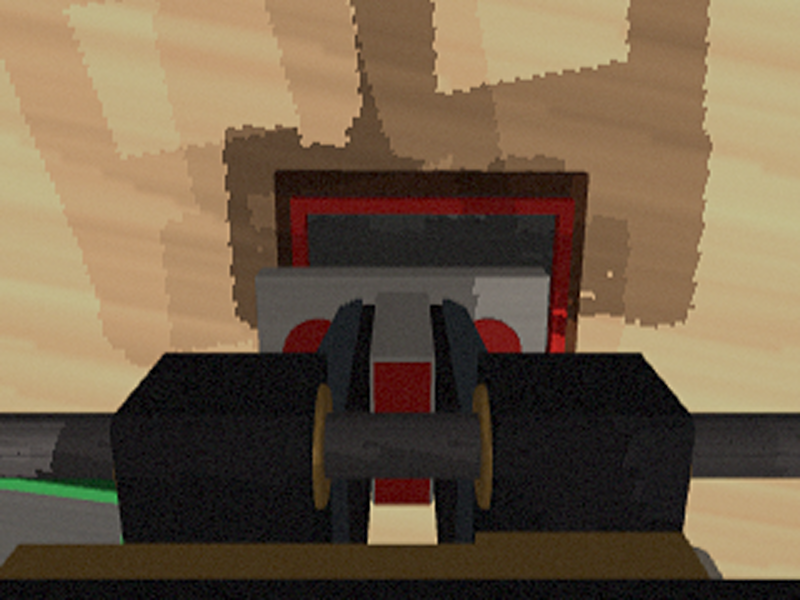

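The red foot's near bottom edge is at crop (257,268)–(547,266). The red rim's outer near edge is at (291,197)–(576,197).

```bash
python3 - <<'E'
from h import *
c=np.load("c2.npy",allow_pickle=True).item(); s=state()
f=lambda x,y,z: ray("wrist",160+x/2.5,100+y/2.5,z,c)
def edge(a,b,half,z):
    a,b=f(*a,z),f(*b,z); d=(b-a); L=np.hypot(*d[:2]); n=np.array([d[1],-d[0]])/L
    m=(a+b)[:2]/2; n*=np.sign(n[0]); return m+n*half, L, np.degrees(np.arctan2(d[1],d[0]))
foot=edge((257,268),(547,267),22,69.1); nest=edge((291,197),(576,197),32,17)
print(foot,nest,s["ee_pos"])
d=nest[0]-foot[0]; print(d)
plan(s["ee_pos"][0]+d[0],s["ee_pos"][1]+d[1],31,190.2)
E
```

```text
(array([466.69361002, 186.51022786]), np.float64(82.14996638126485), np.float64(100.66896567402796)) (array([464.1298771 , 197.34420197]), np.float64(99.96486179680855), np.float64(100.47363776795824)) [464.8628377  184.51528591  89.31437004]
[-2.56373292 10.83397411]
t 3.67 pos [464.9 184.5  89.3] rot [-1.7998e+02 -6.0000e-02 -1.6956e+02] F [-0.5 -0.3 -1.9] w 13.8
-> rows [0.0028 0.0556 0.2916 0.0027]
```

Call:
{"op": "servo_tool", "data": {
  "rows": [
    [0.002,0.064,0.05,0.003,0],
    [0.002,0.064,0.1,0.003,0],
    [0.002,0.064,0.16,0.003,0],
    [0.002,0.064,0.2,0.003,0],
    [0.002,0.064,0.23,0.003,0],
    [0.002,0.064,0.26,0.003,0],
    [0.002,0.064,0.28,0.003,0],
    [0.002,0.064,0.295,0.003,0],
    [0.002,0.064,0.298,0.003,0],
    [0.002,0.064,0.298,0.003,0]
  ]
}}

```text
time_s: 4.5
ee_pos: [462.9, 195.6, 30.5]
ee_rot: [180.0, 0.0, -170.0]
force: [-0.0, 0.7, -2.2]
gripper_width: 14.1
gripper_force: 30.0
```

Call:
{"op": "servo_tool", "data": {
  "rows": [
    [0,0,0,0,0.6],
    [0,0,0,0,0.6],
    [0,0,0,0,0.6],
    [0,0,0,0,0.6],
    [0,0,-0.1,0,0.6],
    [0,0,-0.25,0,0.6],
    [0,0,-0.4,0,0.6],
    [0,0,-0.6,0,0.6],
    [0,0,-0.6,0,0.6],
    [0,0,-0.6,0,0.6]
  ]
}}

```text
time_s: 5.33
ee_pos: [464.2, 196.3, 152.8]
ee_rot: [179.9, 0.3, -170.0]
force: [-0.6, -0.5, 0.1]
gripper_width: 54.9
gripper_force: 0.0
```

```bash
python3 - <<'E'
from h import *
import cv2
im=vision.grab_frame("scene")[:,:,::-1]
cv2.imwrite("pics/s2.png",cv2.resize(im[150:250,340:500],(800,500),interpolation=cv2.INTER_CUBIC))
plan(439.5,-198,150,180.4)
E
```

```text
t 5.38 pos [462.9 195.7 151. ] rot [ 1.7998e+02  1.0000e-01 -1.7004e+02] F [-0.5 -0.3 -0. ] w 54.8
-> rows [ 0.4556 -1.9188  0.0049  0.1063]
```

View pics/s2.png

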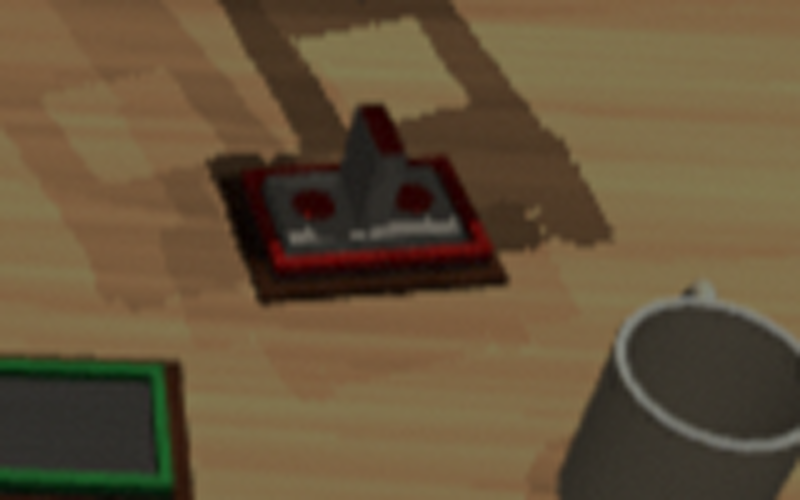

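The red bracket lies flat inside its rim, at about crop (370,220). Next is the green one.

Call:
{"op": "servo_tool", "data": {
  "rows": [
    [0.23,-1,0,0.11,0.6],
    [0.23,-1,0,0.11,0.6],
    [0.23,-1,0,0.11,0.6],
    [0.23,-1,0,0.11,0.6],
    [0.23,-1,0,0.11,0.6],
    [0.23,-1,0,0.11,0.6],
    [0.23,-1,0,0.11,0.6],
    [0.23,-1,0,0.11,0.6]
  ]
}}

```text
time_s: 6.05
ee_pos: [451.3, -8.9, 149.3]
ee_rot: [180.0, -0.1, -180.0]
force: [-1.0, 0.1, -0.1]
gripper_width: 54.9
gripper_force: 0.0
```

```bash
python3 -c "
from h import *
plan(439.5,-198,150,180.4)"
```

```text
t 6.05 pos [451.3  -8.9 149.3] rot [ 1.7995e+02 -1.3000e-01 -1.7999e+02] F [-1.   0.1 -0.1] w 54.9
-> rows [ 0.0592 -0.9454 -0.0037 -0.0043]
```

Call:
{"op": "servo_tool", "data": {
  "rows": [
    [0.06,-0.945,0,0,0.6],
    [0.06,-0.945,0,0,0.6],
    [0.06,-0.945,0,0,0.6],
    [0.06,-0.945,0,0,0.6],
    [0.06,-0.945,0,0,0.6],
    [0.06,-0.945,0,0,0.6],
    [0.06,-0.945,0,0,0.6],
    [0.06,-0.945,0,0,0.6]
  ]
}}

```text
time_s: 6.72
ee_pos: [440.3, -196.4, 149.7]
ee_rot: [179.9, -0.1, -179.8]
force: [0.6, 0.1, -0.3]
gripper_width: 54.7
gripper_force: 0.0
```

```bash
python3 - <<'E'
from h import *
import cv2
c=vision.camera_info("wrist")
im=vision.grab_frame("wrist")
r=im.astype(int); m=((r[...,1]>1.4*r[...,0])&(r[...,1]>1.3*r[...,2])&(r[...,1]>40)).astype(np.uint8)
n,l,st,ce=cv2.connectedComponentsWithStats(m)
for i in range(1,n):
    if st[i,4]>60: print(st[i],ce[i].round(1),ray("wrist",*ce[i],10,c).round(1),ray("wrist",*ce[i],55,c).round(1))
plan(439.5,-198,20,180.4)
E
```

```text
[282  66  18  43 553] [290.7  87.3] [ 326.2 -228.1   10. ] [ 331.7 -223.7   55. ]
[308  81  19  20 307] [317.2  90.5] [ 329.2 -200.8   10. ] [ 334.3 -200.4   55. ]
[264  86  19  21 302] [273.1  96.1] [ 334.8 -246.5   10. ] [ 339.1 -239.5   55. ]
[330 187  17  17 228] [337.8 194.7] [ 439.8 -177.3   10. ] [ 428.9 -180.3   55. ]
[289 188  18  16 228] [297.3 195.6] [ 440.9 -223.4   10. ] [ 429.8 -219.7   55. ]
[311 190  13  33 403] [317.3 205.8] [ 453.  -200.7   10. ] [ 440.1 -200.3   55. ]
[507 297  10   8  67] [511.5 300.9] [577.8  45.9  10. ] [546.9  10.6  55. ]
t 6.77 pos [ 440.3 -196.3  149.9] rot [ 1.7993e+02 -5.0000e-02 -1.7980e+02] F [ 0.6  0.3 -0.3] w 54.9
-> rows [ 0.0042 -0.0086  0.6495 -0.0022]
```

Call:
{"op": "servo_tool", "data": {
  "rows": [
    [0,-0.02,0.2,-0.013,0.6],
    [0,-0.02,0.4,-0.013,0.6],
    [0,-0.02,0.55,-0.013,0.6],
    [0,-0.02,0.65,-0.013,0.6],
    [0,-0.02,0.65,-0.013,0.6],
    [0,-0.02,0.65,-0.013,0],
    [0,-0.02,0.65,-0.013,0],
    [0,-0.02,0.65,-0.013,0],
    [0,-0.02,0.65,-0.013,0],
    [0,-0.02,0.65,-0.013,0],
    [0,-0.02,0.65,-0.013,0]
  ],
  "force": 30
}}

```text
time_s: 7.68
ee_pos: [440.6, -202.3, 21.2]
ee_rot: [-180.0, 0.1, -178.8]
force: [0.7, 3.5, 2.8]
gripper_width: 17.8
gripper_force: 1.5
```

Call:
{"op": "servo_tool", "data": {
  "rows": [
    [0,0,-0.15,0,0],
    [0,0,-0.3,0,0],
    [-0.3,0.4,-0.5,-0.005,0],
    [-0.5,0.7,-0.5,-0.005,0],
    [-0.8,1,-0.5,-0.005,0],
    [-0.8,1,-0.5,-0.005,0],
    [-0.8,1,-0.5,-0.005,0],
    [-0.8,1,-0.5,-0.005,0],
    [-0.8,1,-0.5,-0.005,0]
  ]
}}

```text
time_s: 8.43
ee_pos: [599.9, 5.7, 121.0]
ee_rot: [179.9, 0.3, -178.1]
force: [1.3, -1.0, -1.5]
gripper_width: 13.8
gripper_force: 30.0
```

```bash
python3 -c "
from h import *
plan(602,48.5,110,182);print(state()['gripper_force'])"
```

```text
t 8.43 pos [599.9   5.7 121. ] rot [ 179.87    0.29 -178.14] F [ 1.3 -1.  -1.5] w 13.8
-> rows [-0.0176  0.2135  0.0549 -0.0016]
30.000048279762268
```

Call:
{"op": "servo_tool", "data": {
  "rows": [
    [-0.015,0.21,0.1,0,0],
    [-0.015,0.21,0.1,0,0],
    [-0.015,0.21,0.1,0,0],
    [-0.015,0.21,0.1,0,0]
  ]
}}

```text
time_s: 8.77
ee_pos: [596.9, 42.8, 99.9]
ee_rot: [-180.0, -0.1, -178.3]
force: [-0.3, 0.3, -1.4]
gripper_width: 13.7
gripper_force: 30.0
```

```bash
python3 - <<'E'
from h import *
import cv2
plan(602,48.5,32.5,182)
c=vision.camera_info("wrist"); np.save("c3.npy",c,allow_pickle=True)
im=vision.grab_frame("wrist")[:,:,::-1]
cv2.imwrite("pics/w3.png",cv2.resize(im[100:340,160:480],(800,600),interpolation=cv2.INTER_CUBIC))
E
```

```text
t 8.77 pos [596.9  42.8  99.9] rot [-1.7996e+02 -9.0000e-02 -1.7827e+02] F [-0.3  0.3 -1.4] w 13.7
-> rows [-0.0262  0.0277  0.3369 -0.003 ]
```

View pics/w3.png

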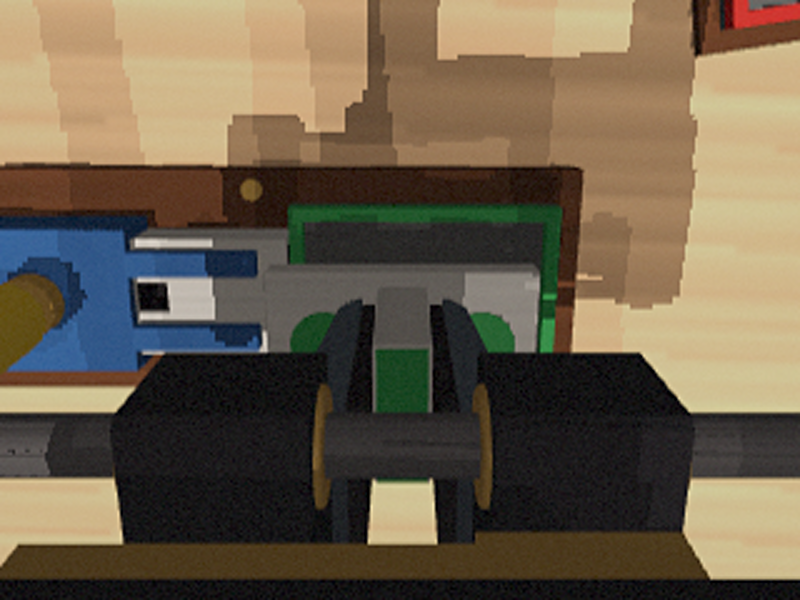

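Green foot's near bottom edge is at crop (267,266)–(539,265), smaller than the red one was, so the bracket sits lower in the grip. The rim's outer near edge is at (289,206)–(561,206).

```bash
python3 - <<'E'
from h import *
c=np.load("c3.npy",allow_pickle=True).item(); s=state()
f=lambda x,y,z: ray("wrist",160+x/2.5,100+y/2.5,z,c)
def edge(a,b,half,z):
    a,b=f(*a,z),f(*b,z); d=(b-a); L=np.hypot(*d[:2]); n=np.array([d[1],-d[0]])/L
    m=(a+b)[:2]/2; n*=np.sign(n[0]); return (m+n*half).round(1), L.round(1), np.degrees(np.arctan2(d[1],d[0])).round(1)
for z in (80,75,70,65): print(z,edge((267,266),(539,265),22,z))
print("nest",edge((289,206),(561,206),32,19))
print("camera z",c["T"][2,3],s["ee_pos"],s["ee_rot"],s["force"])
print("knob base",[f(40,300,z).round(1) for z in (46,)])
E
```

```text
80 (array([597.6,  42.5]), np.float64(76.8), np.float64(92.0))
75 (array([599. ,  42.5]), np.float64(78.8), np.float64(92.0))
70 (array([600.5,  42.6]), np.float64(80.8), np.float64(92.0))
65 (array([601.9,  42.7]), np.float64(82.8), np.float64(92.0))
nest (array([602.3,  50.7]), np.float64(99.0), np.float64(91.7))
camera z 270.77188908477956 [597.34782102  42.22910984 100.42142863] [-1.79967841e+02 -1.69741482e-02 -1.78332899e+02] [ 0.49132464 -0.59889063 -1.48465163]
knob base [array([601.2, -79.9,  46. ])]
```

Call:
{"op": "servo_tool", "data": {
  "rows": [
    [-0.011,0.039,0.05,0,0],
    [-0.011,0.039,0.1,0,0],
    [-0.011,0.039,0.15,0,0],
    [-0.011,0.039,0.19,0,0],
    [-0.011,0.039,0.22,0,0],
    [-0.011,0.039,0.24,0,0],
    [-0.011,0.039,0.255,0,0],
    [-0.011,0.039,0.265,0,0],
    [-0.011,0.039,0.265,0,0]
  ]
}}

```text
time_s: 9.57
ee_pos: [599.6, 51.0, 47.1]
ee_rot: [180.0, -0.0, -178.3]
force: [0.4, 0.4, -1.7]
gripper_width: 14.2
gripper_force: 30.0
```

Call:
{"op": "servo_tool", "data": {
  "rows": [
    [0,0,0.004,0,0],
    [0,0,0.008,0,0],
    [0,0,0.012,0,0],
    [0,0,0.012,0,0]
  ]
}}

```text
time_s: 9.9
ee_pos: [599.6, 51.0, 45.0]
ee_rot: [180.0, 0.0, -178.3]
force: [-0.5, -0.7, -2.2]
gripper_width: 13.6
gripper_force: 30.0
```

Call:
{"op": "servo_tool", "data": {
  "rows": [
    [0,0,0.004,0,0],
    [0,0,0.008,0,0],
    [0,0,0.012,0,0],
    [0,0,0.012,0,0]
  ]
}}

```text
time_s: 10.23
ee_pos: [599.9, 51.1, 44.5]
ee_rot: [180.0, 0.1, -178.3]
force: [-2.2, -0.5, 8.7]
gripper_width: 13.9
gripper_force: 30.0
```

```bash
python3 - <<'E'
from h import *
import cv2
plan(602,48.5,32.5,182)
a=vision.grab_frame("scene")[:,:,::-1][200:270,200:400]
w=vision.grab_frame("wrist")[:,:,::-1][130:280,220:420]
cv2.imwrite("pics/m4.png",np.vstack([cv2.resize(a,(750,262),interpolation=cv2.INTER_CUBIC),cv2.resize(w,(750,330)[:1]+(330,),interpolation=cv2.INTER_CUBIC)]))
E
```

```text
t 10.23 pos [599.9  51.1  44.5] rot [ 1.7999e+02  6.0000e-02 -1.7832e+02] F [-2.2 -0.5  8.7] w 13.9
-> rows [-0.0102 -0.0131  0.0598 -0.0035]
```

View pics/m4.png

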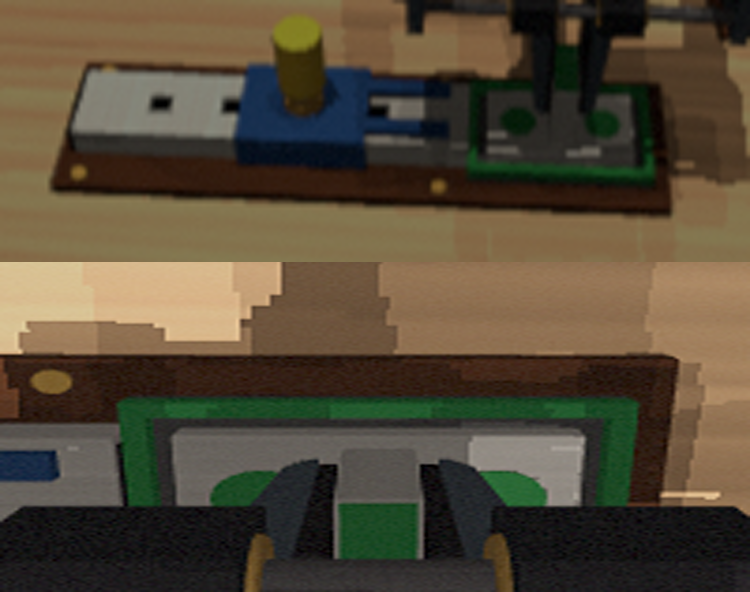

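The green bracket lies inside its rim and has floor contact (8.7 N). I'll release it and go above the knob.

Call:
{"op": "servo_tool", "data": {
  "rows": [
    [0,0,-0.005,0,0.55],
    [0,0,-0.005,0,0.55],
    [0,0,-0.005,0,0.55],
    [0,0,-0.005,0,0.55],
    [0,0,-0.005,0,0.55],
    [0,0,-0.1,0,0.55],
    [0,0,-0.25,0,0.55],
    [0,0,-0.4,0,0.55],
    [0,-0.3,-0.55,0,0.7],
    [0,-0.5,-0.55,0,0.7],
    [-0.05,-0.7,-0.55,0,0.7],
    [-0.05,-0.7,-0.55,0,0.7],
    [-0.05,-0.7,-0.55,0,0.7],
    [-0.05,-0.7,-0.55,0,0.7]
  ]
}}

```text
time_s: 11.5
ee_pos: [613.6, -89.5, 152.2]
ee_rot: [180.0, -0.0, -178.5]
force: [-0.4, 0.4, -0.9]
gripper_width: 64.3
gripper_force: 0.0
```

```bash
python3 - <<'E'
from h import *
import cv2
c=vision.camera_info("wrist")
plan(606.5,-90,50,182)
im=vision.grab_frame("wrist")
cv2.imwrite("pics/w5.png",im[80:380,140:540,::-1].repeat(2,0).repeat(2,1)) 
r=im.astype(int); m=((r[...,0]>2.2*r[...,2])&(r[...,1]>1.8*r[...,2])&(r[...,0]>60)).astype(np.uint8)
n,l,st,ce=cv2.connectedComponentsWithStats(m)
for i in range(1,n):
    if st[i,4]>150: print(st[i],ce[i].round(1),ray("wrist",*ce[i],88,c).round(1))
# green nest rim + bracket via top
t=vision.grab_frame("top").astype(int)
r=t; m=((r[...,0]>2*r[...,2])&(r[...,1]>1.6*r[...,2])&(r[...,0]>80)).astype(np.uint8)
n,l,st,ce=cv2.connectedComponentsWithStats(m)
for i in range(1,n):
    if st[i,4]>30: print("top",st[i],ce[i].round(1),ray("top",*ce[i],88).round(1))
E
```

```text
t 11.5 pos [613.6 -89.5 152.2] rot [ 1.7996e+02 -3.0000e-02 -1.7846e+02] F [-0.4  0.4 -0.9] w 64.3
-> rows [ 0.0355 -0.0014  0.5109 -0.0051]
[307 184  29  39 868] [320.9 203.4] [602.5 -90.3  88. ]
[198 254  20  49 403] [205.  278.4] [ 678.2 -196.7   88. ]
[424 254  20  50 426] [435.7 277.9] [672.   19.1  88. ]
[ 254  313  286   18 3629] [402.4 323.1] [722.5  -6.9  88. ]
top [537 239  22  11 126] [547.3 243.7] [ 416.1 -582.1   88. ]
top [562 240  22  10 123] [572.7 244.4] [ 415.3 -641.8   88. ]
top [535 258  17   9  98] [543.  261.8] [ 373.8 -571.8   88. ]
top [556 259  21  10 123] [566.1 263.4] [ 370.9 -625.9   88. ]
top [581 259  21  11 124] [591.3 264.1] [ 370.  -685.2   88. ]
```

View pics/w5.png

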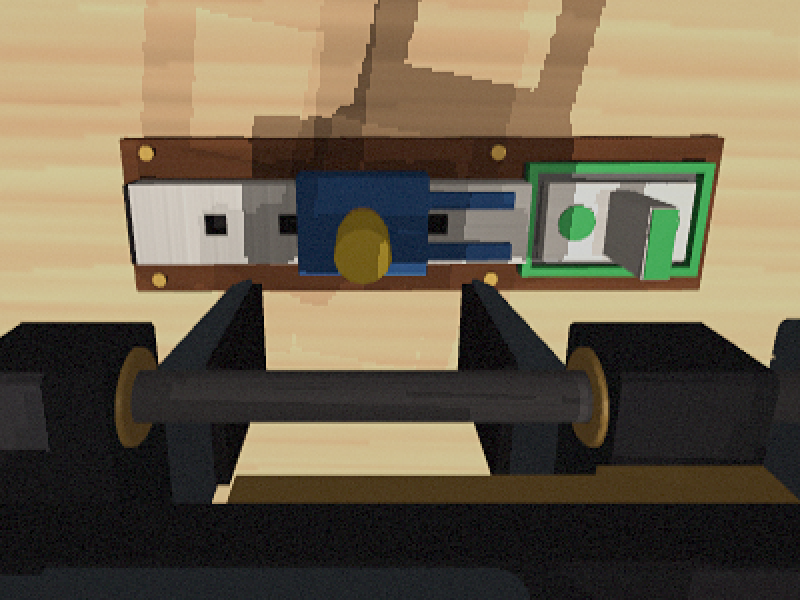

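The bracket is seated and released. The knob top is at about crop (363,256), which is (607,-90).

Call:
{"op": "servo_tool", "data": {
  "rows": [
    [0.033,-0.001,0.1,-0.005,0.7],
    [0.033,-0.001,0.25,-0.005,0.7],
    [0.033,-0.001,0.4,-0.005,0.7],
    [0.033,-0.001,0.48,-0.005,0.7],
    [0.033,-0.001,0.51,-0.005,0.6],
    [0.033,-0.001,0.51,-0.005,0],
    [0.033,-0.001,0.51,-0.005,0],
    [0.033,-0.001,0.51,-0.005,0],
    [0.033,-0.001,0.51,-0.005,0],
    [0.033,-0.001,0.51,-0.005,0],
    [0.033,-0.001,0.51,-0.005,0],
    [0.033,-0.001,0.51,-0.005,0],
    [0.033,-0.001,0.51,-0.005,0],
    [0.033,-0.001,0.51,-0.005,0]
  ],
  "force": 40
}}

```text
time_s: 12.77
ee_pos: [607.8, -89.1, 51.0]
ee_rot: [-180.0, 0.1, -177.9]
force: [1.9, 0.3, 0.2]
gripper_width: 25.1
gripper_force: 40.0
```

Call:
{"op": "servo_tool", "data": {
  "rows": [
    [0,0,-0.02,0,0],
    [0,0,-0.04,0,0],
    [0,0,-0.06,0,0],
    [0,0,-0.078,0,0],
    [0,0,-0.078,0,0],
    [0,0,-0.078,0,0]
  ]
}}

```text
time_s: 13.27
ee_pos: [607.7, -89.1, 66.0]
ee_rot: [-180.0, 0.1, -177.9]
force: [5.4, 0.3, -6.9]
gripper_width: 25.5
gripper_force: 40.0
```

Call:
{"op": "servo_tool", "data": {
  "rows": [
    [0,0.03,0,0,0],
    [0,0.07,0,0,0],
    [0,0.11,0,0,0],
    [0,0.15,0,0,0],
    [0,0.18,0,0,0],
    [0,0.2,0,0,0],
    [0,0.2,0,0,0],
    [0,0.2,0,0,0],
    [0,0.2,0,0,0]
  ]
}}

```text
time_s: 14.02
ee_pos: [606.5, -48.6, 65.8]
ee_rot: [180.0, 0.1, -177.9]
force: [5.6, 1.2, -7.0]
gripper_width: 25.2
gripper_force: 40.0
```

Call:
{"op": "servo_tool", "data": {
  "rows": [
    [0,0,0.015,0,0],
    [0,0,0.03,0,0],
    [0,0,0.045,0,0],
    [0,0,0.06,0,0],
    [0,0,0.075,0,0],
    [0,0,0.075,0,0]
  ]
}}

```text
time_s: 14.52
ee_pos: [606.5, -48.6, 51.4]
ee_rot: [180.0, 0.1, -177.9]
force: [4.9, 1.3, -0.5]
gripper_width: 25.5
gripper_force: 40.0
```

Call:
{"op": "servo_tool", "data": {
  "rows": [
    [0,0,0.01,0,0],
    [0,0,0.02,0,0],
    [0,0,0.03,0,0],
    [0,0,0.034,0,0],
    [0,0,0.034,0,0],
    [0,0,0.034,0,0]
  ]
}}

```text
time_s: 15.02
ee_pos: [606.6, -49.0, 45.7]
ee_rot: [180.0, 0.2, -177.9]
force: [4.0, 2.6, 6.1]
gripper_width: 25.5
gripper_force: 40.0
```

Call:
{"op": "servo_tool", "data": {
  "rows": [
    [0,0,0.004,0,0],
    [0,0,0.008,0,0],
    [0,0,0.008,0,0],
    [0,0,0.008,0,0],
    [0,0,0.008,0,0]
  ]
}}

```text
time_s: 15.43
ee_pos: [606.7, -49.1, 45.6]
ee_rot: [-180.0, 0.2, -177.9]
force: [1.9, 1.9, 14.3]
gripper_width: 25.7
gripper_force: 40.0
```

```bash
python3 - <<'E'
from h import *
import cv2
plan(606,-49,45,182)
a=vision.grab_frame("scene")[:,:,::-1]
cv2.imwrite("pics/s6.png",cv2.resize(a[140:290,180:420],(800,500),interpolation=cv2.INTER_CUBIC))
E
```

```text
t 15.43 pos [606.7 -49.1  45.6] rot [-179.99    0.2  -177.88] F [ 1.9  1.9 14.3] w 25.7
-> rows [0.0035 0.0006 0.0031 0.0014]
```

View pics/s6.png

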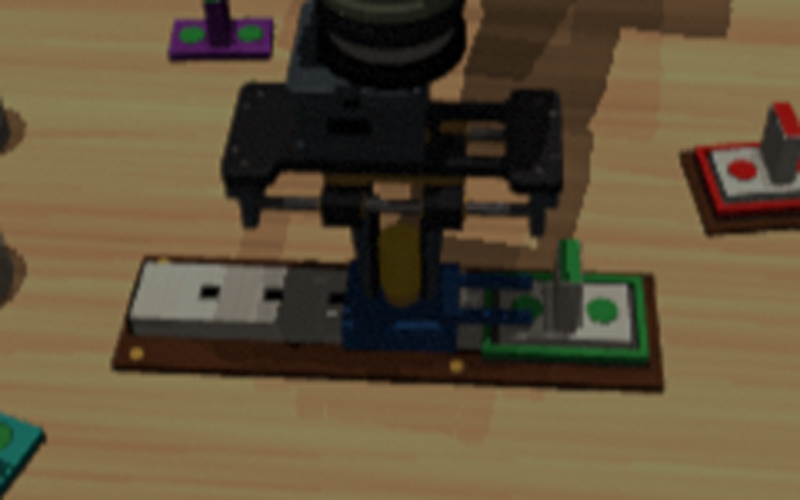

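The fork reaches over the foot at crop (530,300). The pin is at a hard stop with 14 N of downward push, and both brackets are seated.

```bash
python3 -c "
from workcell import job_done
print(job_done())"
```

```text
the job is handed in; nothing more can be done
None
```

I handed the job in at about 15.5 s: both brackets lie flat in their nests, the section is at the next hole with its fork over the foot, and the gripper still holds the knob down at about 14 N with the pin against its stop.

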